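# Hold a dish blank in the corner jig

## Robot

A 7-joint arm with a two-finger parallel gripper is mounted at the origin on the work surface. World frame = base frame: x ahead of the robot, y to its left, z up, the work surface at z = 0. Lengths are in m, angles in rad, forces in N, time in s.
With the tool pointing down it reaches from about 0.425 to 1.025 m from the base axis. Payload 9.4 kg.
Tool frame: the origin (TCP) lies between the finger pads; the fingertips stand 8 mm ahead of it and the grasp point (between the pads) lies 11 mm behind it; z points along the fingers, y is the line along which they close (so a half turn about z gives the same grasp; the last joint's range is limited). The gripper opens to 85 mm and grips with 20 to 120 N. Pads are 22 mm wide; open, the fingers measure 114 mm over their backs; the gripper's body (76 mm by 85 mm) begins 54 mm behind the grasp point. The pads swing forward as they close: fully open they stand 13 mm farther back than shut.
Start: joints at [1.221, 0.599, -0.003, 1.599, 0.002, 0.943, -0.08], TCP at [0.195, -0.698, 0.239] pointing down, gripper open.
Joint ranges: [-2.57, 2.57], [-0.35, 1.97], [-1.29, 1.29], [0.11, 2.56], [-1.05, 4.19], [0.11, 1.86], [-2.63, 2.63]. Speed limits (rad/s): [2.22, 2.22, 3.01, 3.01, 3.14, 3.14, 3.14].

## Interface

Orientations are given as a unit quaternion [w, x, y, z].
In Python, from rig import r gives the robot as it stands. The module is installed in compiled form; this text tells all that it offers.
- The arm moves only by the tool carry_out, never from a script. Its argument "motion" is a list that holds one entry, the list of rows, each a list of 6 numbers: the shift along the tool's x, y, z in cm, then the turn, a rotation vector about the tool's x, y, z in rad. A call has 1 to 12 rows; each row shifts and turns the commanded pose from where the row before left it, along the tool's axes as they then stand; what a row does not reach is not made up. A row lasts 1/10 s, in which the tool goes at most 50 mm and 8.59 degrees, less where a joint would pass 70% of its speed; a pose out of reach is approached as far as the arm can. A call is refused whole if a number of a shift passes 5 or a number of a turn 0.15, either way. A call with a gripper value outside its range is refused whole. "jaw" is the closure, from -1 (fully open) to 1 (shut), set as the call begins (left out, the last holds). The fingers move at their own pace and stop on an object; "squeeze" is the grip in N (left out, the last holds). Time passes only in rows, so rows that do not move let the fingers close. It gives the time, the measured TCP pose, the force, the opening and the grip force at its end, in the units of the state.
- r.sense(): the state, without advancing time (a new reading comes with each control period).
- r.capture(name): name is "scene" or "top" or "wrist"; returns a dict with "img" (384x512x3 uint8, red, green, blue), "z_map" (384x512 float32, m along the optical axis (not along the pixel's ray), 0 where there is no reading), "vertical_fov" (degrees; the focal length in pixels is half the picture's height over the tangent of half this angle, whatever the lens; pixels are square), "cx", "cy" (the principal point, pixels), "rvec" (rotation vector, rad) and "tvec" (3), from world to camera coordinates, as OpenCV has them; the wrist camera has in their place "hand_eye" (4x4, takes a point from camera to tool coordinates, whose origin is the TCP and whose axes are the flange's). Camera axes: x right, y down, z forward; pixel columns grow to the right and rows downward; lengths in m; the calibration is good to about 2 mm. A picture is of the moment at which its call begins: read the wrist's pose just before it.
- r.close_job(): hands the job in; it is judged then, once.
The state is a dict: "clock": time; "joint_positions": joint angles; "joint_velocities": joint speeds; "joint_torque": joint torques, N m; "position": TCP position; "tcp_rot": TCP orientation; "force": force on the tool from outside, world axes, zero at the start; "moment": the same for the moment, N m; "grip_width": opening from 0.0 (shut) to 1.0 (fully open); "grasp_force": force on a finger pad.
Only numpy, scipy, OpenCV 4.12 (cv2) and the standard library are available. Lean on these libraries where they do the work, as an engineer would, in place of code of your own. Each camera call takes 0.05 s, during which the arm holds its last target. There are 200 camera calls.

## Task

Slide the square wooden blank with the round bored recess across the table against the long metal fence and along it until it has pushed the sprung plunger fully in and sits flush against the stop block. Finish holding it there: with one firm diagonal push keep it pressed down on the table and into the corner of fence and stop, and do not let go, because the plunger would push it out again. Leave everything else on the table where it is.

Things in the scene. Friction and masses are not known exactly. Their poses are not given: they have to be found in the camera images.
- blank: square wooden dish blank, 92 x 92 x 38 mm, 0.14 to 0.28 kg, lying flat with a round blind recess in its top: 60 mm across, 22 mm deep, centred, so its floor is 16 mm thick and the walls are at least 16 mm. Origin at the centre of its underside; z up, x and y along its sides (all sides are alike). Closed fingertips fit into the recess and can push on its floor and wall at once.
- jig: corner jig screwed to the table. Its origin is on the table at the inside corner where the fence's face and the stop block's face meet. Seen from the origin, x points through the fence (away from the robot), y points into the stop block (to the robot's left), z up. The blank is flush in the corner when its centre is at x = -46 mm, y = -46 mm in this frame, its sides parallel to x and y. A 50 mm wide, 4 mm thick steel foot lies behind the fence.
- fence: straight aluminium bar of the jig, 22 mm thick, 32 mm high, same origin and axes as the jig: its flat working face is the plane x = 0 and runs from y = +50 to y = -440 mm.
- stop: dark wooden stop block of the jig, 34 mm high, same origin and axes as the jig: its flat face is the plane y = 0 and reaches from the fence to x = -86 mm; the block is 50 mm deep in y, with a steel bush of 12 mm on its back.
- plunger (a joint): travel of the sprung brass plunger, 13 mm across, that stands out of the stop block's face at x = -46 mm, 18 mm above the table. 0 m when out (it stands 12 mm proud of the face), 0.012 m when pushed in flush with the face. It moves along the jig's y; its spring pushes back with 3 N at first and 6.6 N when flush, so about 10 to 15 N along y is needed to keep the blank home.
- plunger_tip (a point): centre of the plunger's end face, 18 mm above the table; moves with it.
- table: the wooden work table, top at z = 0 (origin in the middle of its top). Friction is high (coefficient 0.5 to 0.7 between blank, table and fence): leaning hard on table or fence while sliding jams the blank short of the stop, so push it home along the fence with little other load, then build up the diagonal push; some 10 N in each of the three directions (down, to the fence, to the stop) holds well.
- offcut: solid square wooden offcut without a hole, 60 x 60 x 30 mm; origin at the centre of its underside. A bystander.
- dish_a: turned round wooden dish with a steel cup in it, 84 mm across, 36 mm high; origin at the centre of its underside. A bystander.
- dish_b: a second dish like dish_a. A bystander.
- tumbler: clear drinking glass, 72 mm across, 85 mm high; origin at the centre of its underside. A bystander.
- square: joiner's try square lying flat: wooden stock 80 mm, steel blade 110 mm, 13 mm high; origin on the table where the blade meets the stock. A bystander.
- brush: small brush lying on the table; origin under its middle. A bystander.
Mind the look-alikes: they are no part of the job. Leave any black or blue look-alike of the blank alone.

How it is judged:
On the way:
1. the blank has pushed the plunger fully in (value of joint plunger above 0.0095 m and y of blank in the frame of jig above -0.049 m), for 0.2 s.
At the end, for the whole second after the job is handed in: Held at rest through the last second: blank flat (0.04 rad, 3 mm), parallel to the fence within 0.04 rad, within 2.5 mm of fence and 3 mm of stop, plunger in over 9.5 of 12 mm, over 2.5 N on the fence and over 5 N on the table (all of step 1 and x of blank in the frame of jig above -0.0485 m and (angle between the x axis of blank and the x axis of jig, either way round below 0.04 rad or angle between the x axis of blank and the y axis of jig, either way round below 0.04 rad) and angle between blank's own z axis and vertical below 0.04 rad and height (world z) of blank below 0.003 m and contact force between blank and fence above 2.5 N and contact force between blank and table above 5 N and linear speed of blank below 0.01 m/s); the arm keeps its last pose, push and grip.
It fails at once if something else on the table was moved more than 20 mm (distance of any of offcut, dish_a, dish_b, tumbler, square, brush from where it was at the start of the episode above 0.02 m).
It also fails if it takes over 61 s, if anything falls off the work surface, if the arm or the gripper's body presses on something with over 40 N, if the wrist force passes 120 N, or if a joint passes its speed limit or range.

## Working session

There is one attempt and no reset: what is moved stays moved. The work goes in short steps, Python scripts to look and compute and a tool call to move; the robot and the scene stay as the last step left them, time stands still between calls to the robot, and variables do not carry over. Pictures are saved under pics/ and viewed, at most 10 in all, crops included, and the job is handed in when it is done.

Besides the shell and the picture viewer there is one more tool, called by a JSON object that holds its "fn" and its "kwargs". carry_out: Moves the arm, as the interface text tells. Its arguments: {"type":"object","properties":{"motion":{"type":"array"},"jaw":{"type":"number"},"squeeze":{"type":"number"}},"required":["motion"]}

```bash
mkdir -p pics; cat > h.py <<'E'
import numpy as np, cv2
from rig import r
def snap(n,f):
    c=r.capture(n); cv2.imwrite(f'pics/{f}.png',cv2.resize(c['img'][:,:,::-1],None,fx=1.5,fy=1.5,interpolation=cv2.INTER_CUBIC))
    np.save(f'pics/{f}.npy',c,allow_pickle=True); return c
def load(f): return np.load(f'pics/{f}.npy',allow_pickle=True).item()
def world(c,u,v,h=None):
    # u,v in native pixels; h: plane height or None for depth map
    f=c['img'].shape[0]/2/np.tan(np.radians(c['vertical_fov'])/2)
    R=cv2.Rodrigues(np.array(c['rvec'],float))[0]; t=np.array(c['tvec'],float).ravel()
    d=np.array([(u-c['cx'])/f,(v-c['cy'])/f,1.]); o=-R.T@t; w=R.T@d
    s=c['z_map'][int(v),int(u)] if h is None else (h-o[2])/w[2]
    return o+s*w
E
python3 - <<'E'
from h import *
s=r.sense(); print({k:np.round(v,3) for k,v in s.items()})
for n in('scene','top'): 
    c=snap(n,n); print(n,c['vertical_fov'],c['cx'],c['cy'],c['rvec'],c['tvec'])
E
```

```text
{'clock': np.float64(0.0), 'joint_positions': array([ 1.221,  0.6  , -0.003,  1.6  ,  0.002,  0.943, -0.08 ]), 'joint_velocities': array([-0.   ,  0.001,  0.001,  0.002,  0.002,  0.001,  0.002]), 'joint_torque': array([-0.0000e+00, -7.7645e+01,  1.5650e+00, -2.5800e+01,  1.2000e-02,
        9.0000e-03, -0.0000e+00]), 'position': array([ 0.195, -0.698,  0.238]), 'tcp_rot': array([-0.001,  0.991,  0.136, -0.   ]), 'force': array([-0.039,  0.492,  0.098]), 'moment': array([-0.033, -0.017,  0.037]), 'grasp_force': np.float64(0.0), 'grip_width': np.float64(1.0)}
scene 55.53315861919536 248.46351021940944 186.74277766838938 [ 1.47016735  2.20950145 -0.80806451] [ 0.18469747 -0.30775486  1.44300252]
top 42.43721232365034 256.1357076479978 193.34698739704984 [ 2.2116869  -2.14715405  0.10923983] [-0.00351447  0.49913085  1.62222873]
```

View pics/top.png

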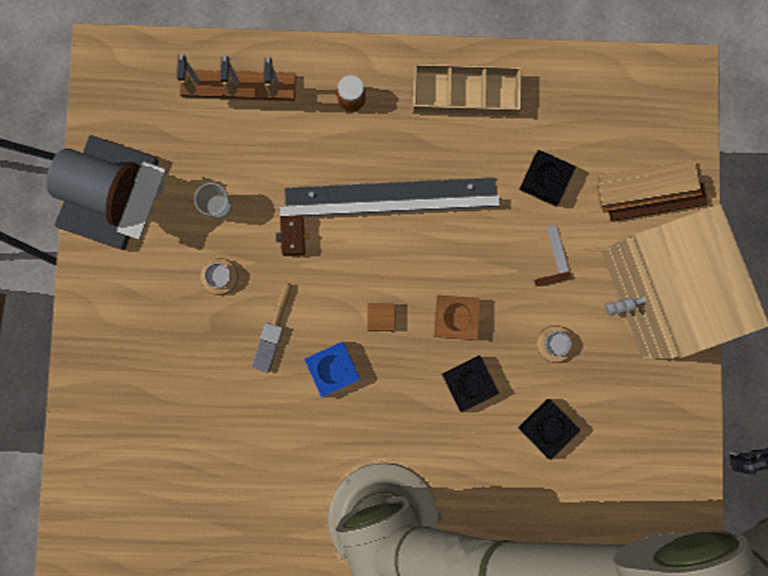

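View pics/scene.png

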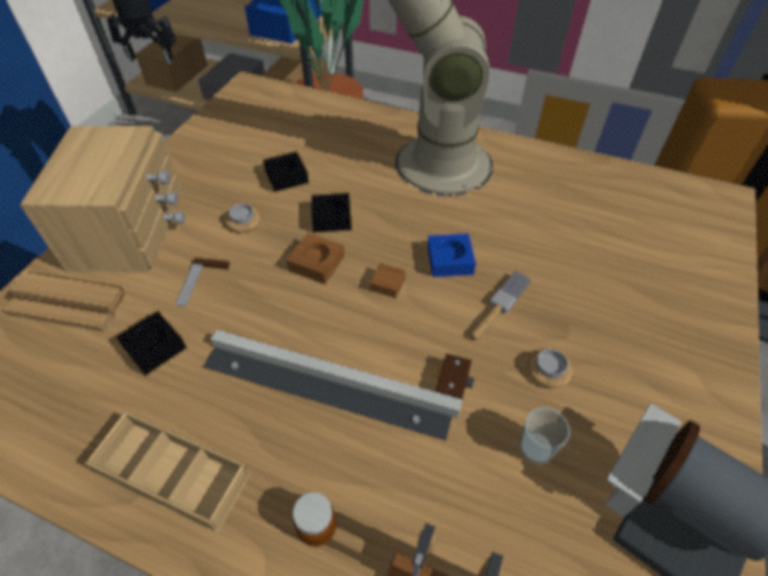

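In the top view, these could be taken for the blank:
- brown square with a recess at (457,317)
- brown solid offcut at (381,317)
- blue look-alike at (333,369)
- black look-alikes at (470,383), (549,428) and (548,178)

I choose the brown one at (457,317). The fence face runs from about (281,214) to (499,203), and the stop is at (291,236). Next, a close crop to check the choice.

```bash
python3 - <<'E'
from h import *
c=load('top'); im=c['img'][120:240,175:345,::-1]
cv2.imwrite('pics/crop.png',cv2.resize(im,None,fx=4.7,fy=4.7,interpolation=cv2.INTER_CUBIC))
E
```

```text
(no output)
```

View pics/crop.png

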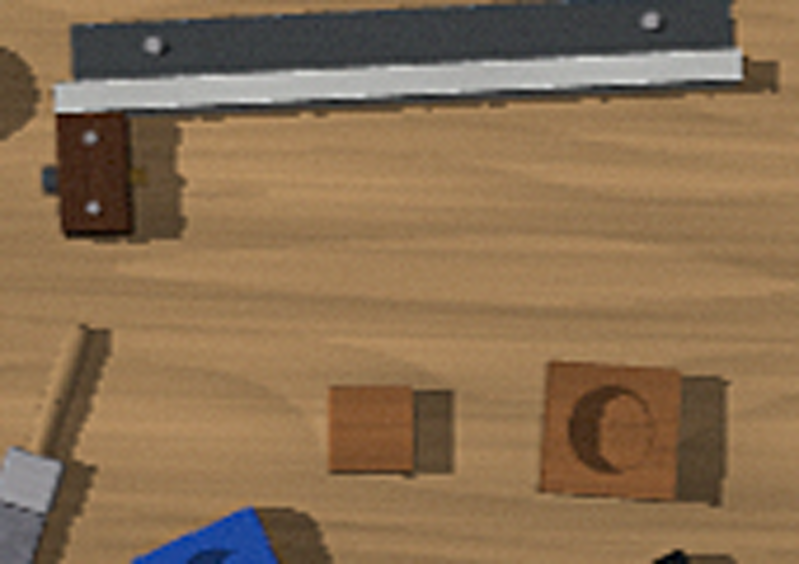

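The crop shows a brown square with a round recess, with top corners at (548,362), (680,370), (678,500) and (541,490). That is the blank. The fence's front top edge runs (58,114) to (742,80), and the stop's face edge runs (127,112) to (132,234).

```bash
cat >> h.py <<'E'
E
python3 - <<'E'
from h import *
c=load('top')
W=lambda p,h: world(c,175+(p[0]+.5)/4.7-.5,120+(p[1]+.5)/4.7-.5,h)
B=np.array([W(p,.038) for p in[(548,362),(680,370),(678,500),(541,490)]]); print(B.round(4),B.mean(0).round(4))
F=np.array([W(p,.032) for p in[(58,114),(742,80)]]);print(F.round(4))
S=np.array([W(p,.034) for p in[(127,112),(132,234)]]);print(S.round(4))
d=F[0]-F[1];print('fence ang',np.degrees(np.arctan2(-d[0],d[1])))
for i in range(4):
  e=B[i]-B[(i+1)%4];print(np.degrees(np.arctan2(e[1],e[0])).round(1),np.linalg.norm(e).round(4))
print([W(p,.03).round(3) for p in[(330,386),(412,474)]])
# fence front edge by depth: heights around
for u in (240,300):
  for v in range(130,150):
    p=world(c,u,v); print(u,v,p.round(4)[[0,1,2]]) if True else 0
# stop face scan
for u in range(198,208): print('s',u,world(c,u,160).round(4))
E
```

```text
[[ 0.4902 -0.1044  0.038 ]
 [ 0.4874 -0.1972  0.038 ]
 [ 0.3964 -0.1974  0.038 ]
 [ 0.4005 -0.1016  0.038 ]] [ 0.4436 -0.1501  0.038 ]
[[ 0.6567  0.2466  0.032 ]
 [ 0.6964 -0.2386  0.032 ]]
[[0.6593 0.1976 0.034 ]
 [0.5723 0.1907 0.034 ]]
fence ang 4.678304778521641
88.2 0.0928
0.1 0.091
-92.5 0.0959
178.2 0.0898
[array([0.469, 0.048, 0.03 ]), array([ 0.409, -0.011,  0.03 ])]
240 130 [0.7151 0.0723 0.0049]
240 131 [0.712  0.0722 0.0037]
240 132 [0.7068 0.0718 0.0118]
240 133 [ 0.706   0.0721 -0.0009]
240 134 [0.701  0.0718 0.0064]
240 135 [0.6931 0.0711 0.0276]
240 136 [0.688  0.0707 0.0358]
240 137 [0.686  0.0708 0.0292]
240 138 [0.6827 0.0707 0.029 ]
240 139 [0.6767 0.0702 0.0418]
240 140 [0.6751 0.0704 0.0327]
240 141 [0.6713 0.0702 0.0349]
240 142 [0.6721 0.0707 0.0135]
240 143 [ 6.714e-01  7.100e-02 -4.000e-04]
240 144 [ 0.6694  0.0711 -0.0081]
240 145 [ 6.645e-01  7.070e-02 -4.000e-04]
240 146 [0.6605 0.0705 0.0029]
240 147 [0.6571 0.0704 0.0025]
240 148 [6.541e-01 7.040e-02 3.000e-04]
240 149 [0.6499 0.0702 0.0042]
300 130 [ 0.7222 -0.1321  0.0023]
300 131 [ 0.7195 -0.1325 -0.
[... 234 characters left out ...]
  0.0386]
300 139 [ 0.6883 -0.1315  0.0159]
300 140 [ 6.88e-01 -1.33e-01  3.00e-04]
300 141 [ 0.6849 -0.1333 -0.0017]
300 142 [ 6.812e-01 -1.332e-01 -2.000e-04]
300 143 [ 0.678  -0.1334 -0.0012]
300 144 [ 0.6741 -0.1333  0.0009]
300 145 [ 0.6715 -0.1338 -0.0036]
300 146 [ 0.6677 -0.1337 -0.0018]
300 147 [ 6.639e-01 -1.335e-01  3.000e-04]
300 148 [ 0.6598 -0.1333  0.0033]
300 149 [ 0.6565 -0.1335  0.0026]
s 198 [0.6028 0.2071 0.0371]
s 199 [0.6032 0.2041 0.0349]
s 200 [0.6039 0.2011 0.0314]
s 201 [0.6036 0.1975 0.0339]
s 202 [0.6047 0.1949 0.0271]
s 203 [0.6085 0.194  0.0037]
s 204 [0.6087 0.1907 0.003 ]
s 205 [0.6091 0.1875 0.0009]
s 206 [ 0.6096  0.1844 -0.0017]
s 207 [0.6091 0.1806 0.0023]
```

```bash
python3 - <<'E'
from h import *
c=load('top')
for u,v in [(620,250),(650,350),(680,280),(640,300),(720,240),(700,350),(625,308)]: print(u,v,world(c,u/1.5,v/1.5).round(3))
s=r.sense(); from scipy.spatial.transform import Rotation as R
q=s['tcp_rot'];M=R.from_quat([q[1],q[2],q[3],q[0]]).as_matrix(); print(M.round(3))
d=np.array([.4436,-.150,.239])-s['position']; print(d, (M.T@d*100).round(2))
E
```

```text
620 250 [ 0.588 -0.478  0.131]
650 350 [ 0.383 -0.559  0.078]
680 280 [ 0.521 -0.576  0.198]
640 300 [ 0.481 -0.506  0.168]
720 240 [ 0.603 -0.655  0.2  ]
700 350 [ 0.383 -0.612  0.203]
625 308 [0.35  0.025 1.661]
[[ 0.963  0.269 -0.   ]
 [ 0.269 -0.963  0.001]
 [-0.    -0.001 -1.   ]]
[2.48384311e-01 5.47768235e-01 5.17870423e-04] [ 3.868e+01 -4.606e+01  1.000e-02]
```

{"fn": "carry_out", "kwargs": {"motion": [[[0,0,-3,0,0,0],[0,0,-3,0,0,0],[2,-2.4,0,0,0,0],[2,-2.4,0,0,0,0],[2,-2.4,0,0,0,0],[2,-2.4,0,0,0,0],[2,-2.4,0,0,0,0],[2,-2.4,0,0,0,0],[2,-2.4,0,0,0,0],[2,-2.4,0,0,0,0],[2,-2.4,0,0,0,0],[2,-2.4,0,0,0,0]]], "jaw": 1, "squeeze": 60}}

```text
clock: 1.3
position: [0.3235, -0.4118, 0.2991]
tcp_rot: [-0.0, 0.991, 0.136, -0.0]
force: [0.6, 1.0, 0.4]
grip_width: -0.001
grasp_force: 0.0
```

{"fn": "carry_out", "kwargs": {"motion": [[[2,-2.4,0,0,0,0],[2,-2.4,0,0,0,0],[2,-2.4,0,0,0,0],[2,-2.4,0,0,0,0],[2,-2.4,0,0,0,0],[2,-2.4,0,0,0,0],[2,-2.4,0,0,0,0],[2,-2.4,0,0,0,0],[2,-2.4,0,0,0,0],[0.7,-0.5,3,0,0,0.1],[0,0,3,0,0,0.09],[0,0,0,0,0,0]]]}}

```text
clock: 2.5
position: [0.442, -0.1491, 0.2365]
tcp_rot: [-0.001, 0.999, 0.041, -0.003]
force: [-0.5, -0.7, 0.7]
grip_width: -0.0
grasp_force: 0.0
```

```bash
cat >> h.py <<'E'
from scipy.spatial.transform import Rotation as Ro
def pose():
    s=r.sense(); q=s['tcp_rot']; return s,np.array(s['position']),Ro.from_quat([q[1],q[2],q[3],q[0]]).as_matrix()
def go(t):
    s,p,M=pose(); return (M.T@(np.array(t)-p)*100).round(2)
E
python3 - <<'E'
from h import *
s,p,M=pose(); c=snap('wrist','w1'); print(p,M.round(3),s['force'],s['clock'],s['grip_width']); print(c['hand_eye'],go([.4436,-.15,.1]))
c=load('w1')
E
```

```text
[ 0.44202347 -0.14907343  0.23654294] [[ 0.997  0.083 -0.006]
 [ 0.083 -0.997  0.001]
 [-0.006 -0.002 -1.   ]] [-0.53043631 -0.72513221  0.73452897] 2.5 -0.0004534145807434497
[[-5.24386827e-04 -9.63501466e-01 -2.67702539e-01  6.58771762e-02]
 [ 9.99999835e-01 -4.42432846e-04 -3.66459149e-04  1.61704032e-04]
 [ 2.34643531e-04 -2.67702687e-01  9.63501539e-01 -1.35017131e-01]
 [ 0.00000000e+00  0.00000000e+00  0.00000000e+00  1.00000000e+00]] [ 0.13  0.07 13.82]
```

View pics/w1.png

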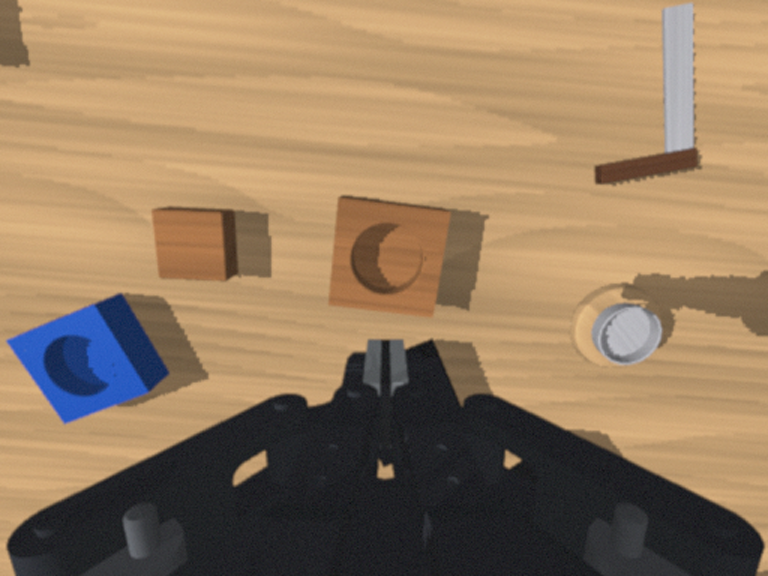

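The wrist view shows the brown blank with its recess ahead of the closed fingertips, with corners at (339,197), (452,210), (433,316) and (329,303). The offcut at (195,244) and the blue look-alike at (85,360) are clear of it.

```bash
python3 - <<'E'
from h import *
s,p,M=pose(); c=load('w1'); H=c['hand_eye']; f=192/np.tan(np.radians(c['vertical_fov'])/2)
P=[]
for u,v in [(339,197),(452,210),(433,316),(329,303)]:
    d=M@H[:3,:3]@np.array([((u+.5)/1.5-.5-c['cx'])/f,((v+.5)/1.5-.5-c['cy'])/f,1]); o=p+M@H[:3,3]; P.append(o+(.038-o[2])/d[2]*d)
P=np.array(P); print(P.round(4),P.mean(0)); e=P[0]-P[1]; print(np.degrees(np.arctan2(-e[0],e[1])),go([*P.mean(0)[:2],.1]))
E
```

```text
[[ 0.4903 -0.1078  0.038 ]
 [ 0.4878 -0.2004  0.038 ]
 [ 0.3954 -0.1956  0.038 ]
 [ 0.3996 -0.104   0.038 ]] [ 0.443284   -0.15193583  0.038     ]
-1.5569643929019599 [ 0.08  0.26 13.82]
```

{"fn": "carry_out", "kwargs": {"motion": [[[0.1,0.2,3,0,0,0],[0,0,4,0,0,0],[0,0,4,0,0,0],[0,0,4,0,0,0],[0,0,3,0,0,0],[0,0,1.5,0,0,0],[0,0,0.8,0,0,0],[0,0,0,0,0,0],[0,0,0,0,0,0]]]}}

```text
clock: 3.45
position: [0.4457, -0.1523, 0.0373]
tcp_rot: [0.0, 0.999, 0.042, 0.001]
force: [0.5, 0.5, 1.1]
grip_width: 0.001
grasp_force: 0.0
```

{"fn": "carry_out", "kwargs": {"motion": [[[0,0,0.8,0,0,0],[0.8,0,0,0,0,0],[0.8,0,0,0,0,0],[0.8,0,0,0,0,0],[1,0,0,0,0,0],[1,0,0,0,0,0],[1,0,0,0,0,0],[1,0,0,0,0,0]]]}}

```text
clock: 4.25
position: [0.5097, -0.1465, 0.0283]
tcp_rot: [0.0, 0.999, 0.041, 0.0]
force: [-1.1, 0.6, 0.5]
grip_width: 0.003
grasp_force: 0.8
```

{"fn": "carry_out", "kwargs": {"motion": [[[1.2,0,0,0,0,0],[1.2,0,0,0,0,0],[1.2,0,0,0,0,0],[1.2,0,0,0,0,0],[1.2,0,0,0,0,0],[1.2,0,0,0,0,0],[1.2,0,0,0,0,0],[1.2,0,0,0,0,0],[1.2,0,0,0,0,0],[1,0,0,0,0,0],[0,0,0,0,0,0]]]}}

```text
clock: 5.35
position: [0.6284, -0.1364, 0.0283]
tcp_rot: [-0.0, 0.999, 0.042, 0.001]
force: [-0.8, -0.3, 0.3]
grip_width: -0.001
grasp_force: 0.0
```

```bash
python3 - <<'E'
from h import *
c=snap('top','t2'); im=c['img'][120:240,175:345,::-1]
cv2.imwrite('pics/crop2.png',cv2.resize(im,None,fx=4.7,fy=4.7,interpolation=cv2.INTER_CUBIC))
E
```

```text
(no output)
```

View pics/crop2.png

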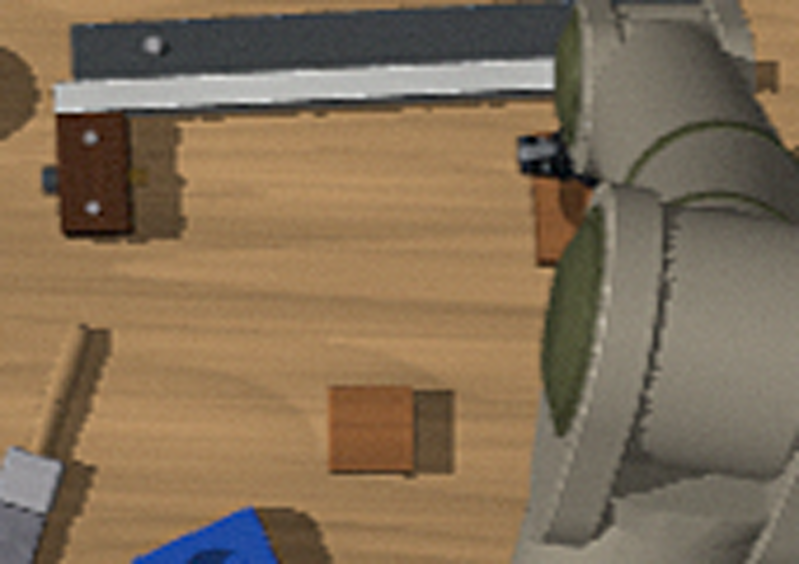

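The crop shows the blank following: its lower-left corner has moved from (541,490) to (538,266), almost square to the fence, with about 4 cm still to go. The offcut is unmoved.

{"fn": "carry_out", "kwargs": {"motion": [[[1,0,0,0,0,0],[1,0,0,0,0,0],[0.5,0,0,0,0,0],[0.3,0,0,0,0,0],[0.3,0,0,0,0,0],[0,0,0,0,0,0]]]}}

```text
clock: 6.0
position: [0.6576, -0.1342, 0.0283]
tcp_rot: [0.0, 0.999, 0.041, 0.0]
force: [-0.4, 0.2, -0.3]
grip_width: -0.0
grasp_force: 0.0
```

{"fn": "carry_out", "kwargs": {"motion": [[[0.2,0,0,0,0,0],[0.2,0,0,0,0,0],[0.2,0,0,0,0,0],[0.1,0,0,0,0,0]]]}}

```text
clock: 6.4
position: [0.6618, -0.134, 0.028]
tcp_rot: [-0.0, 0.999, 0.041, -0.003]
force: [-10.1, -0.1, 7.2]
grip_width: -0.002
grasp_force: 5.0
```

{"fn": "carry_out", "kwargs": {"motion": [[[0.1,0,0,0,0,0],[0.1,0,0,0,0,0],[0.1,0,0,0,0,0]]]}}

```text
clock: 6.7
position: [0.6619, -0.134, 0.0279]
tcp_rot: [-0.0, 0.999, 0.041, -0.005]
force: [-17.7, -1.0, 12.2]
grip_width: 0.0
grasp_force: 8.9
```

{"fn": "carry_out", "kwargs": {"motion": [[[-0.9,0,-0.1,0,0,0],[-0.9,0,0,0,0,0],[0,-0.8,0,0,0,0],[0,-0.8,0,0,0,0],[0,-0.8,0,0,0,0],[0,-0.8,0,0,0,0],[0,-0.8,0,0,0,0]]]}}

```text
clock: 7.4
position: [0.6417, -0.0961, 0.0288]
tcp_rot: [0.001, 0.999, 0.041, -0.004]
force: [-16.6, -8.9, 9.7]
grip_width: -0.003
grasp_force: 10.1
```

{"fn": "carry_out", "kwargs": {"motion": [[[-0.5,0,0,0,0,0],[0,0,0,0,0,0]]]}}

```text
clock: 7.6
position: [0.6404, -0.0944, 0.0291]
tcp_rot: [-0.0, 0.999, 0.042, -0.001]
force: [-3.9, -1.6, -1.0]
grip_width: -0.002
grasp_force: 1.9
```

```bash
python3 - <<'E'
from h import *
c=snap('scene','s2'); im=c['img'][190:300,120:350,::-1]
cv2.imwrite('pics/s2c.png',cv2.resize(im,None,fx=3.4,fy=3.4,interpolation=cv2.INTER_CUBIC))
E
```

```text
(no output)
```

View pics/s2c.png

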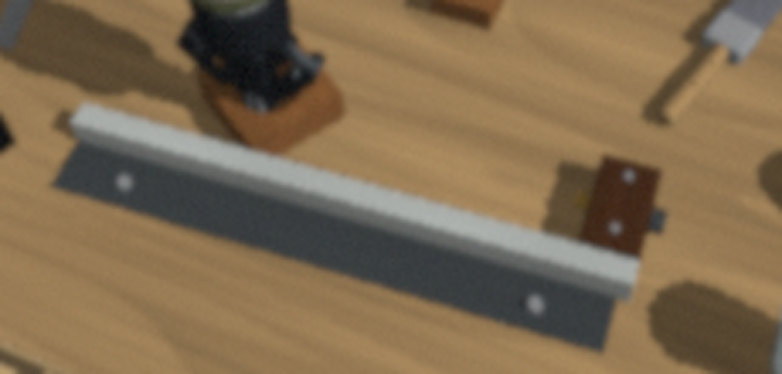

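The blank has turned: its corner at (268,150) touches the fence and its +y side runs from there to (343,100). I'll measure its pose, then hold it by spreading the fingers in the recess and turn it back.

```bash
python3 - <<'E'
from h import *
c=load('s2')
W=lambda p: world(c,120+(p[0]+.5)/3.4-.5,190+(p[1]+.5)/3.4-.5,.038)
A,B,C=W((268,151)),W((343,100)),W((203,72))
print(A,B,C); 
for e in(A-B,A-C): print(np.linalg.norm(e),np.degrees(np.arctan2(e[1],e[0])))
print('ctr',(B+C)/2, 'finger', pose()[1])
u=(A-B)[:2]/np.linalg.norm((A-B)[:2]); 
E
```

```text
[ 0.68168515 -0.06476738  0.038     ] [ 0.61141963 -0.0294049   0.038     ] [ 0.63157763 -0.15564335  0.038     ]
0.07866223991207552 -26.714712134211815
0.10377478543666846 61.12837907584678
ctr [ 0.62149863 -0.09252413  0.038     ] finger [ 0.64042104 -0.09461819  0.0290403 ]
```

{"fn": "carry_out", "kwargs": {"motion": [[[-1,-0.6,-0.1,0,0,0],[-1,-0.6,0,0,0,0],[0,0,0,0,0,0.145],[0,0,0,0,0,0.145],[0,0,0,0,0,0.14],[0,0,0,0,0,0.14],[0,0,0,0,0,0]]]}}

```text
clock: 8.35
position: [0.6199, -0.0842, 0.0304]
tcp_rot: [-0.0, 0.97, -0.242, 0.0]
force: [0.5, -0.4, -0.3]
grip_width: -0.004
grasp_force: 0.0
```

```bash
python3 - <<'E'
from h import *
s,p,M=pose();print(p,np.degrees(np.arctan2(M[1,0],M[0,0])),s['force'],go([.620,-.084,p[2]]))
E
```

```text
[ 0.61993231 -0.08419477  0.03041112] -27.979956260714413 [ 0.48777517 -0.40468527 -0.25126249] [-0.   -0.02  0.  ]
```

Open the fingers gently against the recess wall.

{"fn": "carry_out", "kwargs": {"motion": [[[0,0,0,0,0,0],[0,0,0,0,0,0],[0,0,0,0,0,0],[0,0,0,0,0,0]]], "jaw": -1, "squeeze": 30}}

```text
clock: 8.75
position: [0.6197, -0.0852, 0.0301]
tcp_rot: [-0.0, 0.971, -0.241, -0.0]
force: [-0.4, -0.4, -1.2]
grip_width: 0.407
grasp_force: 27.9
```

{"fn": "carry_out", "kwargs": {"motion": [[[0,0,0,0,0,-0.1],[0,0,0,0,0,-0.1],[0,0,0,0,0,-0.1],[0,0,0,0,0,-0.1],[0,0,0,0,0,-0.1],[0,0,0,0,0,-0.07],[0,0,0,0,0,0]]], "squeeze": 40}}

```text
clock: 9.45
position: [0.6201, -0.0854, 0.0302]
tcp_rot: [-0.0, 0.999, 0.042, 0.0]
force: [-0.3, -0.8, -1.3]
grip_width: 0.414
grasp_force: 37.2
```

```bash
python3 - <<'E'
from h import *
s,p,M=pose();print(p,np.degrees(np.arctan2(M[1,0],M[0,0])),s['force'],s['moment'],s['grip_width'])
c=snap('scene','s3'); im=c['img'][190:300,120:350,::-1]
cv2.imwrite('pics/s3c.png',cv2.resize(im,None,fx=3.4,fy=3.4,interpolation=cv2.INTER_CUBIC))
E
```

```text
[ 0.62010577 -0.08535678  0.03017663] 4.812251465006194 [-0.28157796 -0.79510942 -1.31946584] [-0.02356029  0.01879468  0.01420084] 0.41371884972254147
```

View pics/s3c.png

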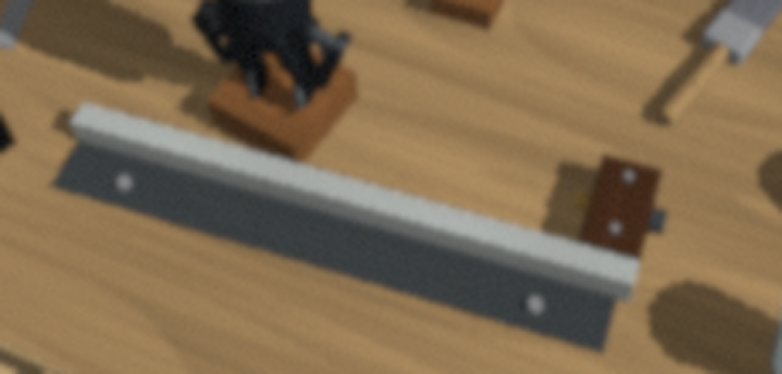

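The blank turned with the gripper: its corners are now at (300,158), (356,88) and (210,103). I'll measure the yaw still left.

```bash
python3 - <<'E'
from h import *
c=load('s3')
W=lambda p: world(c,120+(p[0]+.5)/3.4-.5,190+(p[1]+.5)/3.4-.5,.038)
A,B,C=W((300,158)),W((356,86)),W((211,102))
print(A,B,C)
for e in(A-B,A-C): print(np.linalg.norm(e),np.degrees(np.arctan2(e[1],e[0])))
print('ctr',(B+C)/2, 'finger', pose()[1])
# 3D edge refine: side-face points
E
```

```text
[ 0.6775418 -0.0370173  0.038    ] [ 0.5938773  -0.02538679  0.038     ] [ 0.65669035 -0.13332799  0.038     ]
0.08446902748181837 -7.914178890111448
0.09854202795705497 77.7838953895336
ctr [ 0.62528383 -0.07935739  0.038     ] finger [ 0.62006828 -0.08532476  0.03015714]
```

{"fn": "carry_out", "kwargs": {"motion": [[[0,0,0,0,0,-0.1],[0,0,0,0,0,-0.1],[0.5,0,0,0,0,0],[0.4,0,0,0,0,0],[0.3,0,0,0,0,0],[0.2,0,0,0,0,0],[0.2,0,0,0,0,0],[0,0,0,0,0,0]]], "squeeze": 60}}

```text
clock: 10.3
position: [0.6357, -0.0805, 0.0302]
tcp_rot: [-0.0, 0.99, 0.141, 0.0]
force: [-0.2, -0.1, -2.4]
grip_width: 0.421
grasp_force: 55.7
```

```bash
python3 - <<'E'
from h import *
s,p,M=pose();print(p,np.degrees(np.arctan2(M[1,0],M[0,0])),s['force'],s['moment'],s['grip_width'])
d=p-[.661,.198,0]; print('jig',d@[.9967,.0815,0],d@[-.0815,.9967,0])
E
```

```text
[ 0.63567652 -0.08047216  0.030203  ] 16.18783684646067 [-0.18013996 -0.1190178  -2.41417482] [0.04595416 0.02255546 0.01656315] 0.42077958301416213
jig -0.047935392296288036 -0.27548933762659666
```

{"fn": "carry_out", "kwargs": {"motion": [[[0.2,0.04,0,0,0,0],[0.2,0.04,0,0,0,0],[0.1,0.02,0,0,0,0],[0.1,0.02,0,0,0,0]]]}}

```text
clock: 10.7
position: [0.637, -0.0808, 0.0299]
tcp_rot: [-0.0, 0.99, 0.141, -0.004]
force: [-13.9, -1.1, 9.4]
grip_width: 0.42
grasp_force: 57.5
```

```bash
python3 - <<'E'
from h import *
s,p,M=pose();print(p,np.degrees(np.arctan2(M[1,0],M[0,0])),s['force'],s['moment'],s['grip_width'])
d=p-[.661,.198,0]; print('jig',d@[.9967,.0815,0],d@[-.0815,.9967,0])
E
```

```text
[ 0.63702975 -0.08075682  0.02985665] 16.210646648044605 [-13.93313795  -1.11346395   9.42534437] [-0.03317942  3.04746225  0.37152509] 0.42044909649357187
jig -0.046609830223199554 -0.2758833420911237
```

{"fn": "carry_out", "kwargs": {"motion": [[[-0.4,-0.08,0,0,0,0],[0.1,-0.49,0,0,0,0],[0.2,-0.98,0,0,0,0],[0.2,-0.98,0,0,0,0],[0.2,-0.98,0,0,0,0],[0.2,-0.98,0,0,0,0]]]}}

```text
clock: 11.3
position: [0.6331, -0.0346, 0.0301]
tcp_rot: [0.0, 0.99, 0.141, -0.001]
force: [-4.6, -2.9, -1.5]
grip_width: 0.424
grasp_force: 56.9
```

```bash
cat > st.py <<'E'
from h import *
s,p,M=pose();print(p,np.degrees(np.arctan2(M[1,0],M[0,0])),s['force'],s['moment'],s['grip_width'])
d=p-[.661,.198,0]; print('jig',d@[.9967,.0815,0],d@[-.0815,.9967,0])
E
python3 st.py
```

```text
[ 0.63310741 -0.03459499  0.03006491] 16.234978120431897 [-4.57666913 -2.88425137 -1.46521885] [-0.60368722  0.87881431  0.05223379] 0.42399143212753626
jig -0.046757036899811526 -0.22955417796466
```

{"fn": "carry_out", "kwargs": {"motion": [[[0.2,-0.98,0,0,0,0],[0.2,-0.98,0,0,0,0],[0.2,-0.98,0,0,0,0],[0.2,-0.98,0,0,0,0],[0.2,-0.98,0,0,0,0],[0.2,-0.98,0,0,0,0],[0.2,-0.98,0,0,0,0],[0.2,-0.98,0,0,0,0]]]}}

```text
clock: 12.1
position: [0.6265, 0.0453, 0.0301]
tcp_rot: [-0.0, 0.99, 0.141, -0.001]
force: [-4.6, -2.2, -1.2]
grip_width: 0.42
grasp_force: 56.9
```

{"fn": "carry_out", "kwargs": {"motion": [[[0.2,-0.98,0,0,0,0],[0.2,-0.98,0,0,0,0],[0.2,-0.98,0,0,0,0],[0.2,-0.98,0,0,0,0],[0.2,-0.98,0,0,0,0],[0.2,-0.98,0,0,0,0]]]}}

```text
clock: 12.7
position: [0.6215, 0.1051, 0.0301]
tcp_rot: [-0.0, 0.99, 0.141, -0.001]
force: [-4.6, -3.4, -0.8]
grip_width: 0.422
grasp_force: 56.9
```

```bash
python3 st.py; python3 - <<'E'
from h import *
c=snap('scene','s4'); im=c['img'][200:300,220:350,::-1]
cv2.imwrite('pics/s4c.png',cv2.resize(im,None,fx=5,fy=5,interpolation=cv2.INTER_CUBIC))
E
```

```text
[0.62153699 0.105107   0.0300655 ] 16.24503584606841 [-4.63299522 -3.41417984 -0.77876884] [-0.56984023  0.88151588  0.00831263] 0.42161102599625594
jig -0.04690356667214869 -0.08937022175336759
```

View pics/s4c.png

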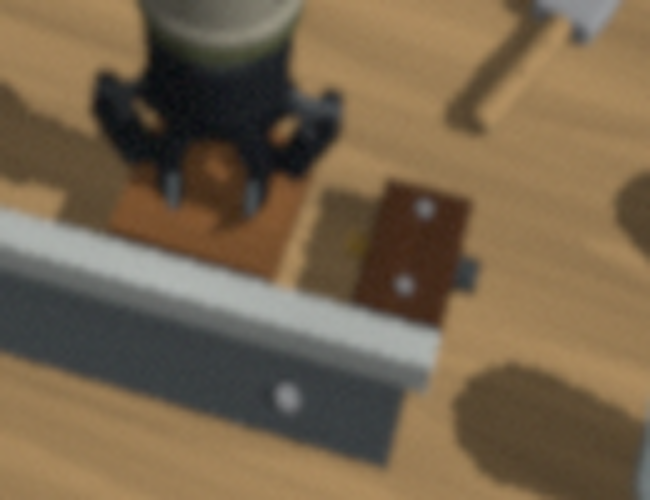

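The blank now lies flush along the fence, with its front edge from (110,230) to (275,275), parallel to the stop's face and about 4 cm short of it.

{"fn": "carry_out", "kwargs": {"motion": [[[0.1,-0.98,0,0,0,0],[0.2,-0.98,0,0,0,0],[0.2,-0.98,0,0,0,0],[0.1,-0.49,0,0,0,0],[0.1,-0.49,0,0,0,0]]]}}

```text
clock: 13.25
position: [0.6183, 0.143, 0.0303]
tcp_rot: [0.001, 0.99, 0.141, -0.0]
force: [-2.3, -5.5, 0.1]
grip_width: 0.421
grasp_force: 57.0
```

```bash
python3 st.py
```

```text
[0.61833624 0.14304079 0.03034246] 16.185696211591026 [-2.28670988 -5.4672637   0.08260943] [-1.23363043  0.43815882  0.04550075] 0.4209560813922412
jig -0.047002145076101016 -0.051300746838663404
```

{"fn": "carry_out", "kwargs": {"motion": [[[0.04,-0.2,0,0,0,0],[0.04,-0.2,0,0,0,0],[0.04,-0.2,0,0,0,0],[0,0,0,0,0,0]]]}}

```text
clock: 13.65
position: [0.6179, 0.1481, 0.0304]
tcp_rot: [0.001, 0.99, 0.14, -0.0]
force: [-1.6, -5.6, -0.4]
grip_width: 0.423
grasp_force: 57.0
```

{"fn": "carry_out", "kwargs": {"motion": [[[0.04,-0.2,0,0,0,0],[0.04,-0.2,0,0,0,0],[0,0,0,0,0,0]]]}}

```text
clock: 13.95
position: [0.6179, 0.1486, 0.0304]
tcp_rot: [0.003, 0.99, 0.139, -0.0]
force: [-0.5, -15.0, 2.1]
grip_width: 0.422
grasp_force: 57.3
```

```bash
python3 st.py
```

```text
[0.61790054 0.14858732 0.03043924] 16.027841492053867 [ -0.45778251 -15.04873297   2.08735299] [-3.04134301  0.13376024  0.4296056 ] 0.42151529434808654
jig -0.04698436581273568 -0.04573701318791777
```

{"fn": "carry_out", "kwargs": {"motion": [[[0.1,0.02,0.1,0,0,0],[0.1,0.02,0.1,0,0,0],[0.1,0.02,0.1,0,0,0],[0.1,0.02,0.1,0,0,0],[0,0,0,0,0,0]]]}}

```text
clock: 14.45
position: [0.6181, 0.1485, 0.0294]
tcp_rot: [0.003, 0.99, 0.139, -0.004]
force: [-21.2, -17.3, 44.9]
grip_width: 0.426
grasp_force: 65.4
```

```bash
python3 st.py
```

```text
[0.61806321 0.14852152 0.02937321] 16.0190016582327 [-21.16926927 -17.25385302  44.9308044 ] [-3.24147726  4.43733381  0.25919473] 0.42585383580679786
jig -0.046827594674875364 -0.045815847888903326
```

{"fn": "carry_out", "kwargs": {"motion": [[[-0.08,-0.02,-0.1,0,0,0],[-0.04,-0.01,-0.1,0,0,0],[0,0,0,0,0,0],[0,0,0,0,0,0],[0,0,0,0,0,0]]]}}

```text
clock: 14.95
position: [0.6181, 0.1485, 0.0296]
tcp_rot: [0.003, 0.99, 0.139, -0.003]
force: [-11.1, -16.0, 21.6]
grip_width: 0.426
grasp_force: 64.1
```

```bash
python3 st.py; python3 - <<'E'
from h import *
c=snap('scene','s5'); im=c['img'][200:300,220:350,::-1]
cv2.imwrite('pics/s5c.png',cv2.resize(im,None,fx=5,fy=5,interpolation=cv2.INTER_CUBIC))
E
```

```text
[0.61805609 0.14853494 0.02958839] 16.01700142427238 [-11.13388991 -16.02562581  21.57017032] [-3.072224    2.56145603  0.28004399] 0.4256353619642679
jig -0.04683359594975414 -0.045801892302207665
```

View pics/s5c.png

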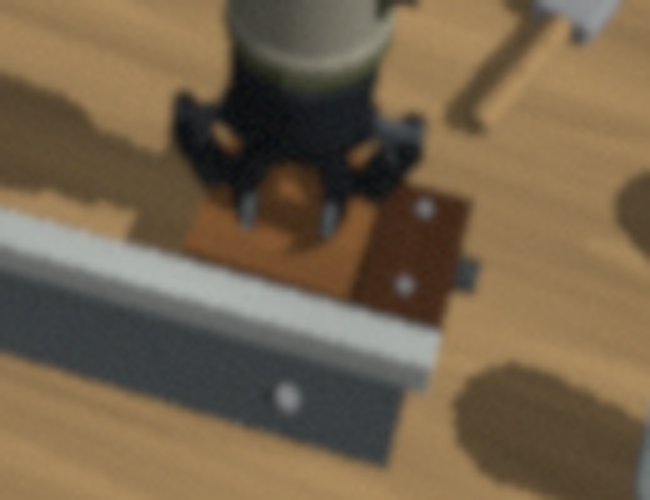

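The blank sits flush in the corner, touching the stop along (355,295) to (378,215), with about 11 N on the fence, 16 N on the stop and 21 N down. I'll hand in.

```bash
python3 -c "
from rig import r
print(r.close_job())"
```

```text
the job is handed in; nothing more can be done
None
```

I handed in the job at about 15 s on the robot's clock: the blank is flush in the corner with the plunger in, held with about 11 N on the fence, 16 N on the stop and 21 N down. On the way it turned against the fence, so I straightened it and finished with the fingers spread inside the recess instead of closed; I saw no bystander move, and no verdict came back.

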